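# Find the tin with the check weight and stand it on the scale

### The job

Four identical closed tins stand in the cluttered crate; one of them holds the brass check weight for the kitchen scale, and only its heft gives it away. Find that heavy tin and stand it gently upright in the middle of the scale's pan. When you finish, the other three tins must stand upright in the crate with the squeezer, spoon and peeler still in it, and the ramekin, pinch bowl and tortilla warmer must not have been moved.

Things in the scene. Friction and masses are not known exactly. Their poses are not given: they have to be found in the camera images.
- tin_a: closed opaque steel tin with green lid, one of four alike: 66 mm along its x, 50 mm along its y (grip across y), 75 mm tall; origin at the centre of its underside, z up; stands upright in the crate
- tin_b: a tin just like tin_a, same sizes and origin; one unknown tin of the four (another each time) holds a 370 g brass weight and weighs 0.45 to 0.50 kg in all, the other three hold only a loose cork and weigh 0.09 to 0.14 kg; names, looks and poses do not tell which
- tin_c: a tin just like tin_a, same sizes and origin; see tin_b for the weights
- tin_d: a tin just like tin_a, same sizes and origin; see tin_b for the weights
- crate: low open wooden crate fixed to the counter, 260 mm along its x, 340 mm along its y, walls 62 mm high and 6 mm thick, floor 6 mm thick (tins stand on it); origin at the centre of its underside; stands left or right of the scale
- scale: white spring kitchen scale fixed to the counter, housing 180 x 180 x 50 mm with a square steel pan above it; origin at the centre of its underside
- pan_top (a point): centre of the top face of the scale's flat square pan (160 x 160 mm, a 3 mm raised bead at its edge is only decoration); 85 mm above the counter when empty, moves down with the pan; axes as the scale's
- pan (a joint): how far the pan has sunk (m): 0 empty, at most 0.016; it sinks about 2 mm per newton beyond the first 0.5 N: about 1.5 mm under an empty tin, 8 mm under the tin with the weight
- squeezer: aluminium lime squeezer lying in the middle of the crate, 195 x 46 x 24 mm, long along its x; origin at its underside
- spoon: small wooden spoon lying in the middle of the crate, 170 x 26 x 11 mm; origin at its underside
- peeler: peeler with a black handle lying along the crate's +y wall, 145 x 15 x 12 mm; origin at its underside
- ramekin: red ceramic ramekin on the far side of the counter, 90 mm across, 45 mm high; origin under its centre
- pinch_bowl: small green-tinted glass pinch bowl on the counter, 90 mm across, 40 mm high; origin under its centre
- warmer: round closed terracotta-coloured plastic tortilla warmer on the right of the counter, 206 mm across, 96 mm high; origin under its centre
Not all that is in view belongs to the job. Several things have the shape of the squeezer; the one meant has the colours described above.

How it is judged:
At the end, for the whole second after the job is handed in: One tin stands on the pan (upright within 0.1 rad, centre within 60 mm of the pan's centre along either pan axis, at rest), and the pan has sunk more than 5.5 mm under it; the other three tins stand on the crate's floor upright within 0.15 rad; squeezer, spoon and peeler are still in the crate (value of joint pan above 0.0055 m and (((x of tin_a in the frame of pan_top between -0.06 and 0.06 m and y of tin_a in the frame of pan_top between -0.06 and 0.06 m and z of tin_a in the frame of pan_top between -0.006 and 0.006 m and angle between tin_a's own z axis and vertical below 0.1 rad and linear speed of tin_a below 0.02 m/s) and (x of tin_b in the frame of crate between -0.125 and 0.125 m and y of tin_b in the frame of crate between -0.165 and 0.165 m and z of tin_b in the frame of crate below 0.02 m and angle between tin_b's own z axis and vertical below 0.15 rad) and (x of tin_c in the frame of crate between -0.125 and 0.125 m and y of tin_c in the frame of crate between -0.165 and 0.165 m and z of tin_c in the frame of crate below 0.02 m and angle between tin_c's own z axis and vertical below 0.15 rad) and (x of tin_d in the frame of crate between -0.125 and 0.125 m and y of tin_d in the frame of crate between -0.165 and 0.165 m and z of tin_d in the frame of crate below 0.02 m and angle between tin_d's own z axis and vertical below 0.15 rad)) or ((x of tin_b in the frame of pan_top between -0.06 and 0.06 m and y of tin_b in the frame of pan_top between -0.06 and 0.06 m and z of tin_b in the frame of pan_top between -0.006 and 0.006 m and angle between tin_b's own z axis and vertical below 0.1 rad and linear speed of tin_b below 0.02 m/s) and (x of tin_a in the frame of crate between -0.125 and 0.125 m and y of tin_a in the frame of crate between -0.165 and 0.165 m and z of tin_a in the frame of crate below 0.02 m and angle between tin_a's own z axis and vertical below 0.15 rad) and (x of tin_c in the frame of crate between -0.125 and 0.125 m and y of tin_c in the frame of crate between -0.165 and 0.165 m and z of tin_c in the frame of crate below 0.02 m and angle between tin_c's own z axis and vertical below 0.15 rad) and (x of tin_d in the frame of crate between -0.125 and 0.125 m and y of tin_d in the frame of crate between -0.165 and 0.165 m and z of tin_d in the frame of crate below 0.02 m and angle between tin_d's own z axis and vertical below 0.15 rad)) or ((x of tin_c in the frame of pan_top between -0.06 and 0.06 m and y of tin_c in the frame of pan_top between -0.06 and 0.06 m and z of tin_c in the frame of pan_top between -0.006 and 0.006 m and angle between tin_c's own z axis and vertical below 0.1 rad and linear speed of tin_c below 0.02 m/s) and (x of tin_a in the frame of crate between -0.125 and 0.125 m and y of tin_a in the frame of crate between -0.165 and 0.165 m and z of tin_a in the frame of crate below 0.02 m and angle between tin_a's own z axis and vertical below 0.15 rad) and (x of tin_b in the frame of crate between -0.125 and 0.125 m and y of tin_b in the frame of crate between -0.165 and 0.165 m and z of tin_b in the frame of crate below 0.02 m and angle between tin_b's own z axis and vertical below 0.15 rad) and (x of tin_d in the frame of crate between -0.125 and 0.125 m and y of tin_d in the frame of crate between -0.165 and 0.165 m and z of tin_d in the frame of crate below 0.02 m and angle between tin_d's own z axis and vertical below 0.15 rad)) or ((x of tin_d in the frame of pan_top between -0.06 and 0.06 m and y of tin_d in the frame of pan_top between -0.06 and 0.06 m and z of tin_d in the frame of pan_top between -0.006 and 0.006 m and angle between tin_d's own z axis and vertical below 0.1 rad and linear speed of tin_d below 0.02 m/s) and (x of tin_a in the frame of crate between -0.125 and 0.125 m and y of tin_a in the frame of crate between -0.165 and 0.165 m and z of tin_a in the frame of crate below 0.02 m and angle between tin_a's own z axis and vertical below 0.15 rad) and (x of tin_b in the frame of crate between -0.125 and 0.125 m and y of tin_b in the frame of crate between -0.165 and 0.165 m and z of tin_b in the frame of crate below 0.02 m and angle between tin_b's own z axis and vertical below 0.15 rad) and (x of tin_c in the frame of crate between -0.125 and 0.125 m and y of tin_c in the frame of crate between -0.165 and 0.165 m and z of tin_c in the frame of crate below 0.02 m and angle between tin_c's own z axis and vertical below 0.15 rad))) and x of squeezer in the frame of crate between -0.125 and 0.125 m and y of squeezer in the frame of crate between -0.165 and 0.165 m and z of each of squeezer, spoon, peeler in the frame of crate below 0.05 m and x of spoon in the frame of crate between -0.125 and 0.125 m and y of spoon in the frame of crate between -0.165 and 0.165 m and x of peeler in the frame of crate between -0.125 and 0.125 m and y of peeler in the frame of crate between -0.165 and 0.165 m); the robot touches nothing.
It fails at once if the ramekin is moved by more than 20 mm (distance of ramekin from where it was at the start of the episode above 0.02 m).
It fails at once if the pinch bowl is moved by more than 20 mm (distance of pinch_bowl from where it was at the start of the episode above 0.02 m).
It fails at once if the warmer is moved by more than 20 mm (distance of warmer from where it was at the start of the episode above 0.02 m).
It fails at once if the scale is loaded or struck with more than 25 N (contact force between scale and anything else above 25 N).
It also fails if it takes over 67 s, if anything falls off the work surface, if the arm or the gripper's body presses on something with over 40 N, if the wrist force passes 120 N, or if a joint passes its speed limit or range.

### The arm

A 6-joint arm with a two-finger parallel gripper is mounted at the origin on the work surface. World frame = base frame: x ahead of the robot, y to its left, z up, the work surface at z = 0. Lengths are in m, angles in rad, forces in N, time in s.
With the tool pointing down it reaches from about 0.275 to 0.975 m from the base axis. Payload 8.4 kg.
Tool frame: the origin (TCP) lies at the very end of the fingers, on their centre line; the grasp point (between the pads) lies 19 mm behind it; y points along the fingers, x is the direction in which the jaws open and shut, and the axes are right-handed (so a half turn about y gives the same grasp; the last joint's range is limited). The gripper opens to 92 mm and grips with 3 to 60 N. Pads are 20 mm wide; open, the fingers measure 128 mm over their backs; the gripper's body (75 mm by 189 mm) begins 69 mm behind the grasp point.
Start: joints at [1.109, 0.353, 1.633, -0, 1.155, -0.002], TCP at [0.277, 0.56, 0.215] pointing down, gripper open.
Joint ranges: [-2.63, 2.63], [-0.92, 2.1], [0.06, 2.66], [-1.3, 4.44], [0, 2.69], [-3.02, 3.02]. Speed limits (rad/s): [2.22, 2.22, 2.79, 3.14, 3.14, 3.14].

### API

Orientations are given as [roll, pitch, yaw] about the fixed x, y, z axes, in that order (R = Rz(yaw) Ry(pitch) Rx(roll)).
In Python, from bench import arm gives the robot as it stands. The module is installed in compiled form; this text tells all that it offers.
- The arm moves only by the tool play_rows, never from a script. Its argument "increments" is text: rows parted by semicolons, each of 7 numbers parted by spaces: the turn, a rotation vector about the tool's x, y, z in rad, then the shift along the tool's x, y, z in mm, then the closure, from 0 (fully open) to 1 (shut). A call has 1 to 20 rows; each row shifts and turns the commanded pose from where the row before left it, along the tool's axes as they then stand; what a row does not reach is not made up. A row lasts 1/8 s, in which the tool goes at most 62.5 mm and 10.7 degrees, less where a joint would pass 70% of its speed; a pose out of reach is approached as far as the arm can. A call with a gripper value outside its range is refused whole. The fingers move at their own pace and stop on an object; "grip_force" is the grip in N (left out, the last holds). Time passes only in rows, so rows that do not move let the fingers close. It gives the time, the measured TCP pose, the force and the opening at its end, in the units of the state.
- arm.observe(): the state, without advancing time (a new reading comes with each control period).
- arm.read_camera(name): name is "scene" or "top" or "wrist"; returns a dict with "image" (384x512x3 uint8, red, green, blue), "fov_y" (degrees; the focal length in pixels is half the picture's height over the tangent of half this angle, whatever the lens; pixels are square), "cx", "cy" (the principal point, pixels), "rvec" (rotation vector, rad) and "tvec" (3), from world to camera coordinates, as OpenCV has them; the wrist camera has in their place "hand_eye" (4x4, takes a point from camera to tool coordinates, whose origin is the TCP and whose axes are the tool frame's). Camera axes: x right, y down, z forward; pixel columns grow to the right and rows downward; lengths in m; the calibration is good to about 2 mm. A picture is of the moment at which its call begins: read the wrist's pose just before it. There is no depth.
- arm.job_done(): hands the job in, once; it reports no verdict.
The state is a dict: "t": time; "joint_pos": joint angles; "qvel": joint speeds; "joint_efforts": joint torques, N m; "tool_pos": TCP position; "ee_rot": TCP orientation; "ft_force": force on the tool from outside, world axes, zero at the start; "wrist_torque": the same for the moment, N m; "gripper_width": opening from 0.0 (shut) to 1.0 (fully open).
Only numpy, scipy, OpenCV 4.12 (cv2) and the standard library are available. Lean on these libraries where they do the work, as an engineer would, in place of code of your own. Each camera call takes 0.05 s, during which the arm holds its last target.

## Working session

There is one attempt and no reset: what is moved stays moved. The work goes in short steps, Python scripts to look and compute and a tool call to move; the robot and the scene stay as the last step left them, time stands still between calls to the robot, and variables do not carry over. Pictures are saved under pics/ and viewed, and the job is handed in when it is done.

Besides the shell and the picture viewer there is one more tool, called after ">>>" as name(argument=value, ...) on one line, values as JSON. play_rows: Moves the arm, as the interface text tells. Its arguments: {"type":"object","properties":{"increments":{"type":"string"},"grip_force":{"type":"number"}},"required":["increments"]}

```bash
mkdir -p pics; cat > h.py <<'E'
import numpy as np,cv2
from bench import arm
from scipy.spatial.transform import Rotation as R
def cam(name):
    s=arm.observe(); c=arm.read_camera(name)
    f=c["image"].shape[0]/2/np.tan(np.radians(c["fov_y"])/2)
    K=np.array([[f,0,c["cx"]],[0,f,c["cy"]],[0,0,1]])
    if "rvec" in c:
        Rm=cv2.Rodrigues(np.array(c["rvec"],float))[0]; t=np.array(c["tvec"],float)
        Rcw=Rm.T; o=-Rm.T@t
    else:
        T=np.array(c["hand_eye"]); Rt=R.from_euler('xyz',s["ee_rot"]).as_matrix()
        Rcw=Rt@T[:3,:3]; o=Rt@T[:3,3]+np.array(s["tool_pos"])
    return c["image"],K,Rcw,o
def save(n,im): cv2.imwrite(n,cv2.cvtColor(im,cv2.COLOR_RGB2BGR))
def ray(uv,K,Rcw): return Rcw@np.linalg.inv(K)@np.array([uv[0],uv[1],1.0])
def on(uv,z,K,Rcw,o):
    d=ray(uv,K,Rcw); return o+d*(z-o[2])/d[2]
def proj(p,K,Rcw,o):
    q=K@(Rcw.T@(np.array(p)-o)); return q[:2]/q[2]
def tri(u1,c1,u2,c2):
    d1=ray(u1,*c1[:2]);d2=ray(u2,*c2[:2]);A=np.c_[d1,-d2]
    s=np.linalg.lstsq(A,c2[2]-c1[2],rcond=None)[0]
    p,q=c1[2]+s[0]*d1,c2[2]+s[1]*d2
    return (p+q)/2,np.linalg.norm(p-q)
E
python3 - <<'E'
from h import *
print(arm.observe())
for n in("scene","top","wrist"):
    im,K,Rm,o=cam(n); np.savez(n+"0.npz",im=im,K=K,R=Rm,o=o); save(f"pics/{n}0.png",cv2.resize(im,None,fx=1.5,fy=1.5)); print(n,o,Rm[:,2],K[0,0])
E
```

```text
{'t': 0.0, 'joint_pos': array([ 1.10859819e+00,  3.53656858e-01,  1.63412779e+00,  1.59258011e-05,
        1.15518215e+00, -2.41922055e-03]), 'qvel': array([-0.00064539, -0.00123571,  0.00102953, -0.00086422, -0.00135013,
        0.00012407]), 'joint_efforts': array([ 1.53407480e-03, -5.93841827e+01, -3.34212935e+01,  6.96191099e-02,
        2.34976213e-02, -1.38810115e-04]), 'tool_pos': array([0.27713142, 0.55965275, 0.21386096]), 'ee_rot': array([-1.57077844e+00,  1.37410798e-03,  1.11101099e+00]), 'ft_force': array([0.16307191, 0.26525113, 0.24779088]), 'wrist_torque': array([-0.09736582, -0.02454049, -0.01162278]), 'gripper_width': 0.9984947931899069}
scene [ 1.14699514 -0.48893713  1.27884817] [-0.36530702  0.34503178 -0.86458305] 379.2944804353045
top [4.28955157e-01 8.64686316e-04 1.16556356e+00] [ 0.17301731  0.00914486 -0.98487633] 356.26941028578074
wrist [0.20928611 0.59301276 0.38416409] [ 0.23368041 -0.11659621 -0.96529726] 339.01737828253425
```

View pics/scene0.png

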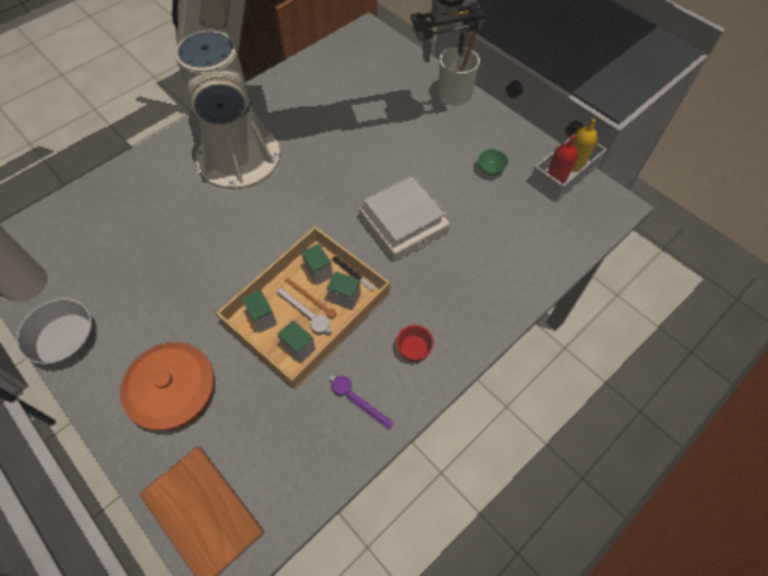

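View pics/top0.png

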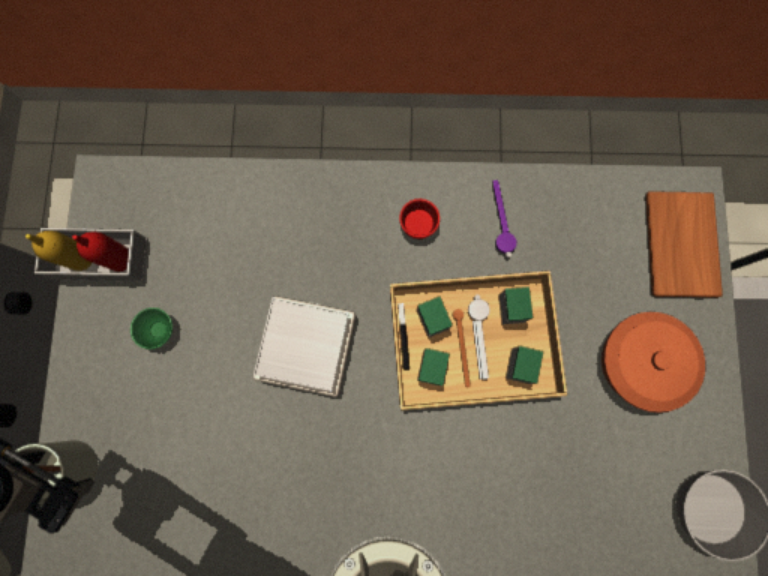

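View pics/wrist0.png

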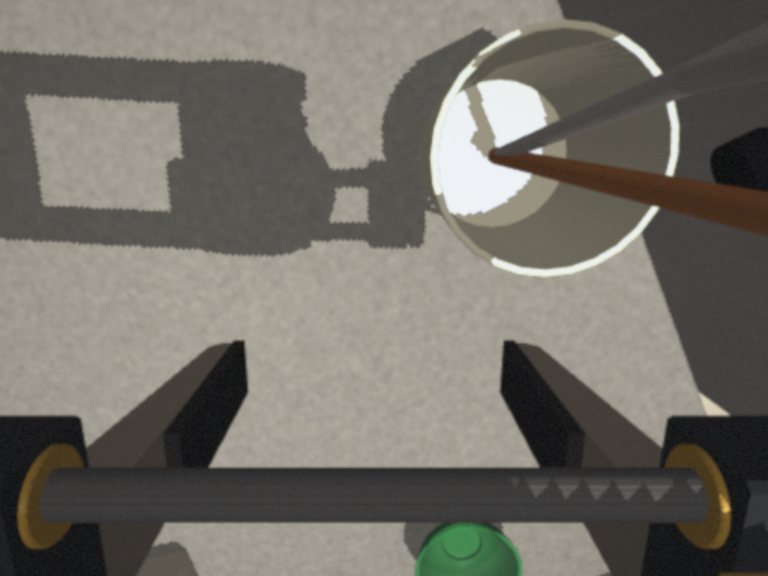

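The top view (x1.5 scale) shows four green lids in the crate at about (434,316), (433,367), (517,305) and (526,365). The scale is at (305,347). The arm is clear on the left, near a utensil pot. Next I measure the lids and the pan in both views.

```bash
cat > m.py <<'E'
from h import *
C={}
def lids(n,tag="0"):
    z=np.load(n+tag+".npz"); im=z["im"]; c=(z["K"],z["R"],z["o"])
    hsv=cv2.cvtColor(im,cv2.COLOR_RGB2HSV)
    m=((hsv[...,0]>62)&(hsv[...,0]<92)&(hsv[...,1]>110)&(hsv[...,2]>45)).astype(np.uint8)
    k,l,st,ce=cv2.connectedComponentsWithStats(m)
    out=[]
    for i in range(1,k):
        if st[i,4]<120: continue
        p=on(ce[i],0.081,*c)
        if not(.3<p[0]<.8 and -.45<p[1]<.1): continue
        cs=cv2.findContours((l==i).astype(np.uint8),0,1)[0][0]
        r=cv2.minAreaRect(np.array([on(q[0],0.081,*c)[:2]*1000 for q in cs],np.float32))
        out.append((ce[i],p,r,st[i,4]))
    return out,c
if __name__=="__main__":
    import sys
    tag=sys.argv[1] if len(sys.argv)>1 else "0"
    a,ca=lids("top",tag);b,cb=lids("scene",tag)
    for x in a:
        print("top",x[0].round(1),x[1].round(3),[np.round(v,1) for v in x[2]],x[3])
        for y in b:
            if np.linalg.norm(x[1]-y[1])<.035: p,e=tri(x[0],ca,y[0],cb); print("  tri",p.round(3),round(e,4),[np.round(v,1) for v in y[2]],y[3])
E
python3 m.py
python3 - <<'E'
from h import *
for n,box in(("top",(155,175,390,280)),("scene",(140,110,310,265))):
    im=np.load(n+"0.npz")["im"]; x0,y0,x1,y1=box
    save(f"pics/{n}0z.png",cv2.resize(im[y0:y1,x0:x1],None,fx=3.4,fy=3.4,interpolation=2))
E
```

```text
top [345.3 202.4] [ 0.604 -0.256  0.081] [array([ 604., -256.]), array([61.3, 46.5]), np.float64(4.9)] 271
top [289.5 210.3] [ 0.576 -0.085  0.081] [array([575.7, -84.5]), array([61.3, 46.7]), np.float64(23.7)] 285
top [351.2 243.1] [ 0.48  -0.271  0.081] [array([ 480.5, -271.3]), array([46.4, 62. ]), np.float64(77.9)] 299
top [289.  244.5] [ 0.472 -0.084  0.081] [array([472.3, -83.9]), array([47.1, 61. ]), np.float64(78.5)] 298
```

View pics/top0z.png

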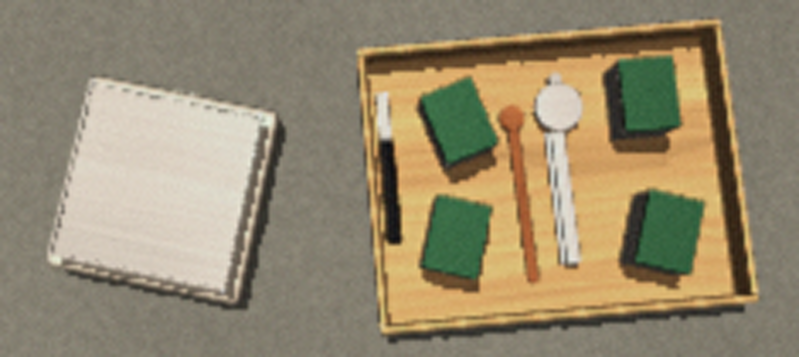

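View pics/scene0z.png

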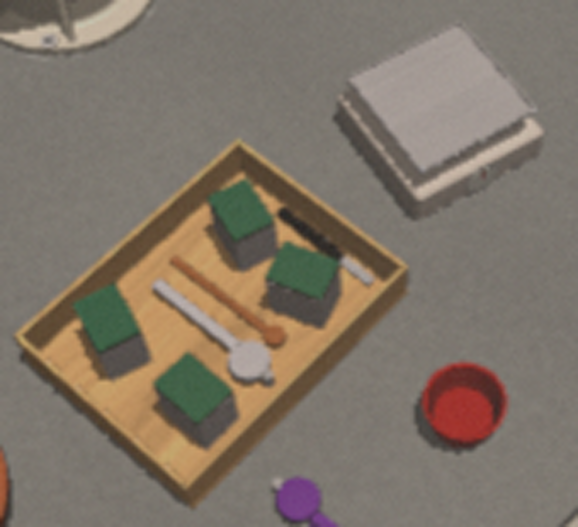

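The zooms show the lids, the pan and the layout clearly. The top-view mask works, but the scene-view mask found nothing, so I'll loosen it. I'll also measure the pan corners in both views.

```bash
sed -i 's/>62)&(hsv\[...,0\]<92)&(hsv\[...,1\]>110)&(hsv\[...,2\]>45)/>55)\&(hsv[...,0]<95)\&(hsv[...,1]>80)\&(hsv[...,2]>35)/' m.py; python3 m.py
python3 - <<'E'
from h import *
T=np.load("top0.npz");S=np.load("scene0.npz");t=(T["K"],T["R"],T["o"]);s=(S["K"],S["R"],S["o"])
print(S["im"][142+55,175+35], [cv2.cvtColor(S["im"],cv2.COLOR_RGB2HSV)[int(110+y/3.4),int(140+x/3.4)] for x,y in((242,208),(305,265))])
# pan corners, zoom px: TL,TR,BR,BL ordered (far-left.. ) top ; scene
f=lambda z,b:((z[0]+.5)/3.4+b[0]-.5,(z[1]+.5)/3.4+b[1]-.5)
tc=[(92,80),(270,117),(236,300),(50,263)]
sc=[(535,105),(425,170),(350,88),(458,30)]
P=[]
for a,b in zip(tc,sc):
    p,e=tri(f(a,(155,175)),t,f(b,(140,110)),s);P.append(p);print(p.round(3),round(e,4))
print("pan",np.mean(P,0).round(4))
# crate rim corners
for a,b in zip([(360,50),(718,22),(756,298),(385,333)],[(405,268),(192,495),(20,338),(240,145)]):
    p,e=tri(f(a,(155,175)),t,f(b,(140,110)),s);print("crate",p.round(3),round(e,4))
E
```

```text
top [345.3 202.5] [ 0.604 -0.256  0.081] [array([ 603.8, -256.2]), array([64. , 48.1]), np.float64(5.7)] 323
top [289.5 210.4] [ 0.576 -0.085  0.081] [array([575.5, -84.2]), array([63.9, 49.5]), np.float64(23.3)] 327
top [288.8 244.5] [ 0.472 -0.083  0.081] [array([472.1, -83.5]), array([48.7, 63.5]), np.float64(78.7)] 343
top [351.2 243. ] [ 0.48  -0.271  0.081] [array([ 480.2, -271.4]), array([48.2, 65.1]), np.float64(77.6)] 343
  tri [ 0.48  -0.274  0.075] 0.002 [array([ 483.6, -276. ]), array([44.2, 62.2]), np.float64(78.6)] 187
[197 154 103] [array([67, 81, 98], dtype=uint8), array([65, 79, 97], dtype=uint8)]
[0.604 0.245 0.097] 0.0004
[0.578 0.089 0.09 ] 0.011
[0.417 0.118 0.061] 0.0151
[0.442 0.283 0.057] 0.0014
pan [0.5105 0.1838 0.0762]
crate [0.644 0.005 0.057] 0.0008
crate [ 0.682 -0.329  0.045] 0.0068
crate [ 0.426 -0.354  0.055] 0.0038
crate [ 0.388 -0.021  0.049] 0.0041
```

```bash
sed -i 's/hsv\[...,1\]>80/hsv[...,1]>60/' m.py; python3 m.py
python3 - <<'E'
from h import *
for n,box in(("top",(165,193,240,268)),("scene",(235,115,305,175))):
    im=np.load(n+"0.npz")["im"]; x0,y0,x1,y1=box
    save(f"pics/{n}0p.png",cv2.resize(im[y0:y1,x0:x1],None,fx=8,fy=8,interpolation=0))
E
```

```text
top [345.2 202.6] [ 0.603 -0.256  0.081] [array([ 603.4, -255.9]), array([64.7, 48.9]), np.float64(5.7)] 332
  tri [ 0.605 -0.258  0.072] 0.0004 [array([ 607.8, -259.7]), array([61.1, 45.6]), np.float64(5.5)] 218
top [289.4 210.5] [ 0.575 -0.084  0.081] [array([575.4, -84.4]), array([64.1, 49.6]), np.float64(23.8)] 334
  tri [ 0.577 -0.085  0.073] 0.0013 [array([580.7, -86.4]), array([62.8, 47.9]), np.float64(25.9)] 192
top [288.8 244.5] [ 0.472 -0.083  0.081] [array([472.1, -83.5]), array([48.7, 63.5]), np.float64(78.7)] 343
  tri [ 0.472 -0.085  0.072] 0.0009 [array([475.9, -87.4]), array([45.4, 62.6]), np.float64(78.5)] 174
top [351.1 243.1] [ 0.48  -0.271  0.081] [array([ 480.3, -270.7]), array([49.3, 65.3]), np.float64(77.2)] 352
  tri [ 0.48  -0.274  0.073] 0.0013 [array([ 483.7, -275.5]), array([45.7, 62.7]), np.float64(77.9)] 205
```

View pics/top0p.png

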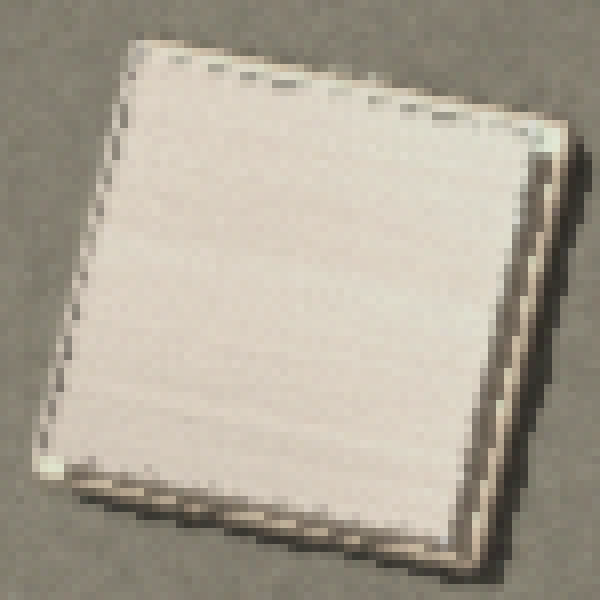

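View pics/scene0p.png

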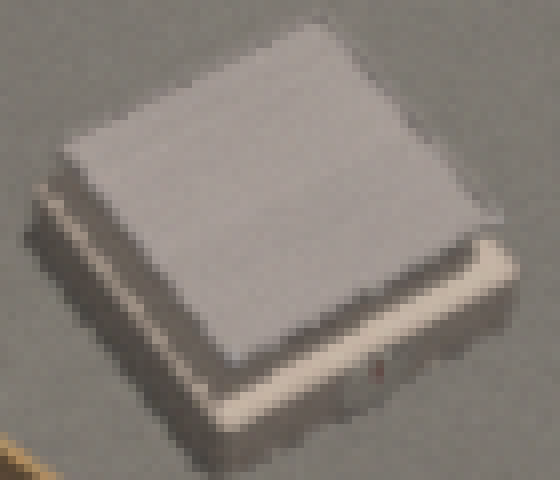

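```bash
cat > go.py <<'E'
# go.py x y z yawdeg : displacement needed (tool axes AFTER turning)
from h import *
import sys
def go(x,y,z,yaw):
    s=arm.observe(); p=s["tool_pos"]; Rt=R.from_euler('xyz',s["ee_rot"]).as_matrix()
    cur=np.degrees(np.arctan2(Rt[1,0],Rt[0,0])); d=np.array([x,y,z])-p
    print("t",round(s["t"],2),"pos",p.round(4),"yaw",cur.round(1),"tilt axis",Rt[:,1].round(3),"j",s["joint_pos"].round(2),"F",s["ft_force"].round(2),"w",round(s["gripper_width"],3))
    for nm,a in(("now",cur),("after",yaw)):
        c,q=np.cos(np.radians(a)),np.sin(np.radians(a))
        print(nm,"mm x %.1f y %.1f z %.1f"%tuple(1000*np.array([d[0]*c+d[1]*q,-d[2],-d[0]*q+d[1]*c])))
    print("turn about tool y: %.3f"%-np.radians(yaw-cur))
if __name__=="__main__": go(*map(float,sys.argv[1:5]))
E
python3 - <<'E'
from h import *
T=np.load("top0.npz");S=np.load("scene0.npz");W=np.load("wrist0.npz");t=(T["K"],T["R"],T["o"]);s=(S["K"],S["R"],S["o"]);w=(W["K"],W["R"],W["o"])
f=lambda z,b:((z[0]+.5)/8+b[0]-.5,(z[1]+.5)/8+b[1]-.5)
P=[]
for a,b in zip([(143,55),(535,138),(450,545),(50,465)],[(485,225),(235,362),(65,155),(318,22)]):
    p,e=tri(f(a,(165,193)),t,f(b,(235,115)),s);P.append(p);print(p.round(3),round(e,4),on(f(a,(165,193)),.086,*t).round(3))
P=np.array(P);print("pan",P.mean(0).round(4)); v=P[0]-P[3];print(np.degrees(np.arctan2(v[1],v[0])))
v=P[1]-P[2];print(np.degrees(np.arctan2(v[1],v[0])))
print("pot",on((555/1.5,150/1.5),.12,*w).round(3), on((495/1.5,155/1.5),.16,*w).round(3), on((760/1.5,210/1.5),.16,*w).round(3))
E
python3 go.py 0.472 -0.084 0.15 78.7
```

```text
[0.601 0.244 0.083] 0.0047 [0.602 0.245 0.086]
[0.575 0.095 0.082] 0.003 [0.573 0.093 0.086]
[0.421 0.123 0.071] 0.0047 [0.419 0.119 0.086]
[0.447 0.275 0.074] 0.0037 [0.446 0.271 0.086]
pan [0.5108 0.1841 0.0773]
-11.615975954006462
-10.402780576207343
pot [0.247 0.675 0.12 ] [0.232 0.639 0.16 ] [0.305 0.734 0.16 ]
t 0.15 pos [0.2772 0.5598 0.214 ] yaw 63.7 tilt axis [-0.    -0.001 -1.   ] j [ 1.11  0.35  1.63  0.    1.16 -0.  ] F [ 0.4  -0.57  0.75] w 0.999
now mm x -490.5 y 64.0 z -460.3
after mm x -593.1 y 64.0 z -317.2
turn about tool y: -0.263
```

>>> play_rows(increments="0 0 0 -35 0 -33 0.15; 0 0 0 -35 0 -33 0.15; 0 0 0 -35 0 -33 0.15; 0 0 0 -35 0 -33 0.15; 0 0 0 -35 0 -33 0.15; 0 0 0 -35 0 -33 0.15; 0 0 0 -35 0 -33 0.15; 0 0 0 -35 0 -33 0.15; 0 0 0 -35 0 -33 0.15; 0 0 0 -35 0 -33 0.15; 0 0 0 -35 0 -33 0.15; 0 0 0 -35 0 -33 0.15; 0 0 0 -35 0 -33 0.15; 0 0 0 -35 0 -31 0.15; 0 -0.131 0 0 0 0 0.15; 0 -0.132 0 0 0 0 0.15; 0 0 0 0 0 0 0.15", grip_force=20)

```text
t: 2.28
tool_pos: [0.4719, -0.0833, 0.2144]
ee_rot: [-1.57, 0.0, 1.373]
ft_force: [1.2, -0.2, 1.1]
gripper_width: 0.853
```

```bash
python3 go.py 0.472 -0.084 0.15 78.7; python3 - <<'E'
from h import *
im,K,Rm,o=cam("wrist"); np.savez("wrist1.npz",im=im,K=K,R=Rm,o=o); save("pics/wrist1.png",cv2.resize(im,None,fx=1.5,fy=1.5))
E
```

```text
t 2.27 pos [ 0.4719 -0.0833  0.2144] yaw 78.7 tilt axis [-0.  0. -1.] j [-0.18  0.12  1.94 -0.    1.08 -1.55] F [ 1.19 -0.23  1.12] w 0.853
now mm x -0.7 y 64.4 z -0.2
after mm x -0.7 y 64.4 z -0.2
turn about tool y: -0.001
```

View pics/wrist1.png

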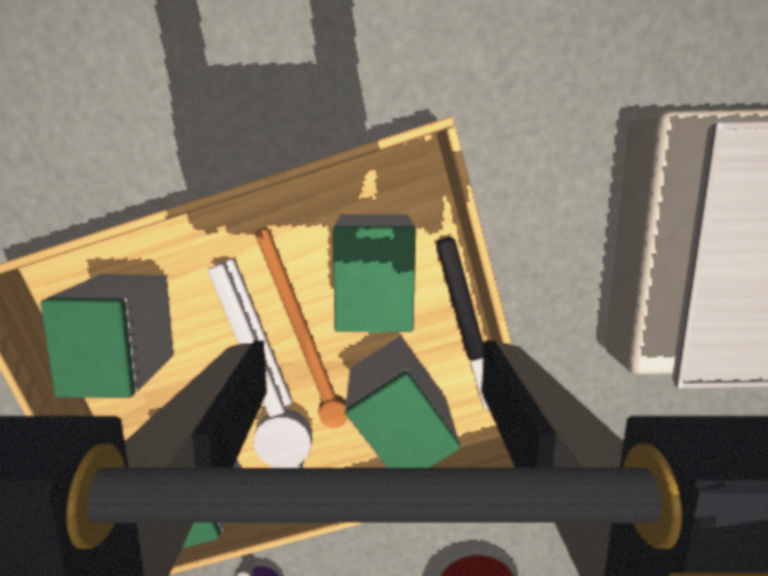

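The wrist view shows the first tin's lid at x 334-414, y 226-331 (x1.5 pixels), square to the jaws. Next I cross-check its position and height.

```bash
python3 - <<'E'
from h import *
W=np.load("wrist1.npz");w=(W["K"],W["R"],W["o"]);T=np.load("top0.npz");t=(T["K"],T["R"],T["o"])
g=lambda a,b:((a+.5)/1.5-.5,(b+.5)/1.5-.5)
for nm,c,tt in(("t3",(374,279),(288.8,244.5)),("t4?",(86,347),(351.1,243.1)),("t2",(402,421),(289.4,210.5))):
    print(nm,on(g(*c),.081,*w).round(4),[np.round(v,4) for v in tri(g(*c),w,tt,t)])
for c in((334,226),(414,226),(414,331),(334,331)): print(on(g(*c),.081,*w).round(4))
E
ls
```

```text
t3 [ 0.4697 -0.0824  0.081 ] [array([ 0.4722, -0.0835,  0.0707]), np.float64(0.0013)]
t4? [ 0.4773 -0.2709  0.081 ] [array([ 0.4792, -0.2725,  0.0777]), np.float64(0.0024)]
t2 [ 0.5683 -0.0832  0.081 ] [array([ 0.5774, -0.0848,  0.0649]), np.float64(0.0018)]
[ 0.4331 -0.0994  0.081 ]
[ 0.4424 -0.0526  0.081 ]
[ 0.5077 -0.0643  0.081 ]
[ 0.4978 -0.1138  0.081 ]
go.py
h.py
m.py
pics
scene0.npz
top0.npz
wrist0.npz
wrist1.npz
```

>>> play_rows(increments="0 0 0 0 35 0 0.15; 0 0 0 0 45 0 0.15; 0 0 0 0 40 0 0.15; 0 0 0 0 30 0 0.15; 0 0 0 0 17 0 0.15; 0 0 0 0 0 0 0.15; 0 0 0 0 0 0 0.15")

```text
t: 3.2
tool_pos: [0.4726, -0.0831, 0.0482]
ee_rot: [-1.572, -0.0, 1.373]
ft_force: [0.6, -0.2, -0.1]
gripper_width: 0.848
```

```bash
cat > f.py <<'E'
from h import *
F=[];Q=[]
for i in range(6):
    arm.read_camera("wrist"); s=arm.observe(); F.append(s["ft_force"]);Q.append(s["joint_efforts"][:3])
print(s["t"],"F",np.mean(F,0).round(2),"sd",np.std(F,0).round(2),"tau",np.mean(Q,0).round(2),s["tool_pos"].round(4),"w",round(s["gripper_width"],3))
E
python3 f.py
```

```text
3.5 F [-0.02 -0.01  0.26] sd [0.34 0.31 0.27] tau [ 2.000e-02 -4.817e+01 -2.122e+01] [ 0.4725 -0.0832  0.0481] w 0.847
```

>>> play_rows(increments="0 0 0 0 0 0 0.7; 0 0 0 0 0 0 0.7; 0 0 0 0 0 0 0.7; 0 0 0 0 0 0 0.7; 0 0 0 0 -4 0 0.7; 0 0 0 0 -10 0 0.7; 0 0 0 0 -6 0 0.7; 0 0 0 0 0 0 0.7; 0 0 0 0 0 0 0.7; 0 0 0 0 0 0 0.7")

```text
t: 4.75
tool_pos: [0.4719, -0.0831, 0.0674]
ee_rot: [-1.57, 0.0, 1.374]
ft_force: [0.3, 0.2, -1.5]
gripper_width: 0.548
```

```bash
python3 f.py
```

```text
5.05 F [ 0.28  0.24 -1.17] sd [0.26 0.67 0.44] tau [ -0.   -47.99 -22.99] [ 0.4721 -0.0831  0.0675] w 0.549
```

Tin 1 weighs about 1.4 N, so it is a light one. I'll put it back and go to the tin at (0.479, -0.272).

>>> play_rows(increments="0 0 0 0 8 0 0.7; 0 0 0 0 7 0 0.7; 0 0 0 0 4 0 0.7; 0 0 0 0 0 0 0.7; 0 0 0 0 0 0 0.15; 0 0 0 0 0 0 0.15; 0 0 0 0 0 0 0.15; 0 0 0 0 -30 0 0.15; 0 0 0 0 -45 0 0.15; 0 0 0 0 -20 0 0.15; 0 0.02 0 -37 0 -9 0.15; 0 0 0 -37 0 -9 0.15; 0 0 0 -37 0 -9 0.15; 0 0 0 -37 0 -9 0.15; 0 0 0 -36 0 -8 0.15; 0 0 0 0 0 0 0.15; 0 0 0 0 0 0 0.15")

```text
t: 7.18
tool_pos: [0.4759, -0.2718, 0.1434]
ee_rot: [-1.57, -0.0, 1.353]
ft_force: [0.0, 0.4, -0.2]
gripper_width: 0.849
```

```bash
python3 go.py 0.479 -0.272 0.048 77.5; python3 - <<'E'
from h import *
im,K,Rm,o=cam("wrist"); np.savez("wrist2.npz",im=im,K=K,R=Rm,o=o); save("pics/wrist2.png",cv2.resize(im,None,fx=1.5,fy=1.5))
E
```

```text
t 7.17 pos [ 0.4759 -0.2718  0.1434] yaw 77.5 tilt axis [-0.     0.001 -1.   ] j [-0.52  0.32  1.86  0.    0.96 -1.88] F [ 0.05  0.38 -0.15] w 0.849
now mm x 0.4 y 95.4 z -3.0
after mm x 0.4 y 95.4 z -3.0
turn about tool y: 0.001
```

View pics/wrist2.png

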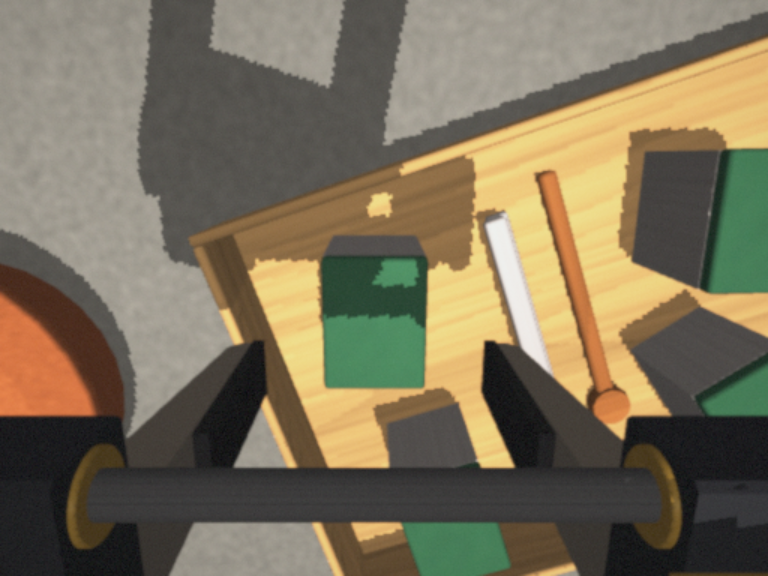

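The tin (lid at x 322-427, y 256-387) sits centred between the jaws, and the left finger clears the wall. I'll descend and weigh it.

>>> play_rows(increments="0 0 0 0 30 -3 0.2; 0 0 0 0 35 0 0.2; 0 0 0 0 22 0 0.2; 0 0 0 0 8 0 0.2; 0 0 0 0 0 0 0.7; 0 0 0 0 0 0 0.7; 0 0 0 0 0 0 0.7; 0 0 0 0 0 0 0.7; 0 0 0 0 -4 0 0.7; 0 0 0 0 -10 0 0.7; 0 0 0 0 -6 0 0.7; 0 0 0 0 0 0 0.7; 0 0 0 0 0 0 0.7; 0 0 0 0 0 0 0.7")

```text
t: 8.98
tool_pos: [0.479, -0.2728, 0.0683]
ee_rot: [-1.57, -0.0, 1.354]
ft_force: [-0.2, 0.2, -4.3]
gripper_width: 0.547
```

```bash
python3 f.py
```

```text
9.275 F [-0.04 -0.24 -4.45] sd [0.12 0.1  0.56] tau [ -0.   -58.13 -26.11] [ 0.4792 -0.2729  0.0685] w 0.544
```

This one weighs about 4.6 N, so it is the heavy tin. I'll lift it and carry it to above the pan.

>>> play_rows(increments="0 0 0 0 -20 0 0.7; 0 0 0 0 -40 0 0.7; 0 0 0 0 -50 0 0.7; 0 0 0 0 -32 0 0.7; 0 0 0 15 0 2 0.7; 0 0 0 35 0 5 0.7; 0 0 0 40 0 6 0.7; 0 0 0 40 0 6 0.7; 0 0 0 40 0 6 0.7; 0 0 0 40 0 6 0.7; 0 0 0 40 0 6 0.7; 0 0 0 40 0 6 0.7; 0 0 0 40 0 6 0.7; 0 0 0 40 0 6 0.7; 0 0 0 40 0 6 0.7; 0 0 0 30 0 4 0.7; 0 0 0 12 0 2 0.7; 0 0 0 0 0 0 0.7; 0 0 0 0 0 0 0.7", grip_force=30)

```text
t: 11.65
tool_pos: [0.5105, 0.182, 0.21]
ee_rot: [-1.57, 0.001, 1.354]
ft_force: [0.6, 0.4, -5.0]
gripper_width: 0.546
```

```bash
python3 go.py 0.511 0.183 0.127 77.5; python3 f.py; python3 - <<'E'
from h import *
for n in("scene","wrist"):
    im,K,Rm,o=cam(n); np.savez(n+"3.npz",im=im,K=K,R=Rm,o=o); save(f"pics/{n}3.png",cv2.resize(im,None,fx=1.5,fy=1.5))
E
```

```text
t 11.65 pos [0.5105 0.182  0.21  ] yaw 77.6 tilt axis [-0.001 -0.001 -1.   ] j [ 0.34  0.23  1.82 -0.    1.1  -1.01] F [ 0.61  0.36 -5.03] w 0.546
now mm x 1.1 y 83.0 z -0.3
after mm x 1.1 y 83.0 z -0.3
turn about tool y: 0.001
11.95 F [ 0.14  0.28 -4.57] sd [0.37 0.49 0.3 ] tau [  0.2  -51.5  -33.96] [0.5111 0.1824 0.2107] w 0.541
```

View pics/scene3.png

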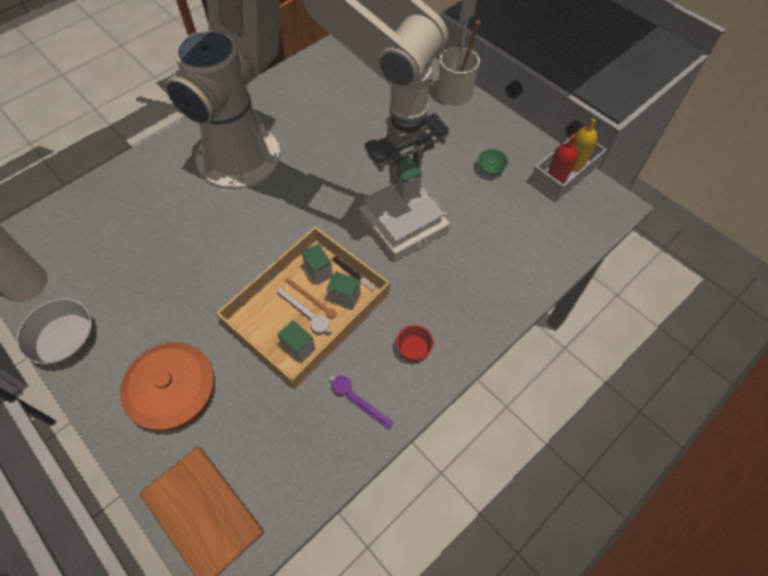

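View pics/wrist3.png

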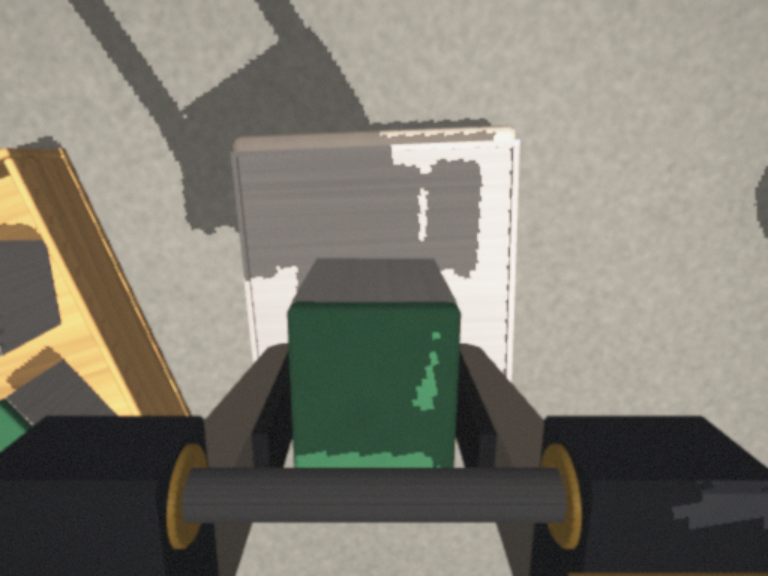

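The wrist view shows the tin held upright with the pan square beneath it. I'll lower it, going slowly near contact.

>>> play_rows(increments="0 0 0 0 20 0 0.7; 0 0 0 0 28 0 0.7; 0 0 0 0 15 0 0.7; 0 0 0 0 7 0 0.7; 0 0 0 0 4 0 0.7; 0 0 0 0 3 0 0.7; 0 0 0 0 2 0 0.7; 0 0 0 0 2 0 0.7; 0 0 0 0 2 0 0.7; 0 0 0 0 2 0 0.7; 0 0 0 0 0 0 0.7; 0 0 0 0 0 0 0.7")

```text
t: 13.55
tool_pos: [0.5112, 0.183, 0.1257]
ee_rot: [-1.571, -0.0, 1.354]
ft_force: [0.6, -0.3, -3.3]
gripper_width: 0.547
```

```bash
python3 f.py
```

```text
13.85 F [ 0.27  0.7  -2.69] sd [0.75 0.41 0.47] tau [ -0.26 -53.63 -28.65] [0.5111 0.1829 0.1256] w 0.542
```

Contact made: the pan is carrying about 2 N. I'll lower a few more mm until the scale carries nearly all of it.

>>> play_rows(increments="0 0 0 0 1.5 0 0.7; 0 0 0 0 1.5 0 0.7; 0 0 0 0 1 0 0.7; 0 0 0 0 0 0 0.7; 0 0 0 0 0 0 0.7; 0 0 0 0 0 0 0.7")

```text
t: 14.6
tool_pos: [0.5111, 0.183, 0.1216]
ee_rot: [-1.571, -0.0, 1.354]
ft_force: [0.3, 1.2, -0.5]
gripper_width: 0.547
```

```bash
python3 f.py
```

```text
14.9 F [ 0.53  1.29 -0.3 ] sd [0.57 0.39 0.39] tau [ -0.63 -52.65 -27.39] [0.5111 0.183  0.1216] w 0.543
```

>>> play_rows(increments="0 0 0 0 0 0 0.35; 0 0 0 0 0 0 0.2; 0 0 0 0 0 0 0.2; 0 0 0 0 -15 0 0.2; 0 0 0 0 -40 0 0.2; 0 0 0 0 -45 0 0.2; 0 0 0 0 -20 0 0.2; 0 0 0 -20 0 40 0.2; 0 0 0 -20 0 40 0.2; 0 0 0 -20 0 40 0.2; 0 0 0 0 0 0 0.2; 0 0 0 0 0 0 0.2")

```text
t: 16.4
tool_pos: [0.3819, 0.1505, 0.2427]
ee_rot: [-1.573, -0.001, 1.354]
ft_force: [0.4, 0.3, -1.2]
gripper_width: 0.805
```

```bash
python3 f.py; python3 - <<'E'
from h import *
for n in("scene","top"):
    im,K,Rm,o=cam(n); np.savez(n+"4.npz",im=im,K=K,R=Rm,o=o); save(f"pics/{n}4.png",cv2.resize(im,None,fx=1.5,fy=1.5))
im=np.load("scene4.npz")["im"]; save("pics/scene4z.png",cv2.resize(im[110:270,140:310],None,fx=3.5,fy=3.5,interpolation=2))
E
sed -i 's/<.1):/<.35):/; s/-.45<p\[1\]<.1 and/-.45<p[1]<.35 and/; s/p\[1\]<.1/p[1]<.35/' m.py; python3 m.py 4
```

```text
16.7 F [-0.   -0.32 -0.22] sd [0.54 0.61 0.48] tau [  0.04 -31.75 -32.96] [0.3814 0.1502 0.2414] w 0.797
top [345.2 202.6] [ 0.603 -0.256  0.081] [array([ 603.5, -255.9]), array([64.5, 48.9]), np.float64(5.7)] 330
  tri [ 0.605 -0.258  0.072] 0.0004 [array([ 609. , -259.8]), array([63.5, 46. ]), np.float64(5.5)] 220
top [289.4 210.5] [ 0.575 -0.085  0.081] [array([575.5, -84.7]), array([63.8, 49.7]), np.float64(24.5)] 333
  tri [ 0.577 -0.085  0.073] 0.001 [array([580.6, -87.8]), array([64.2, 48.7]), np.float64(27.6)] 193
top [198.1 227.3] [0.518 0.193 0.081] [array([518.1, 193.1]), array([53.4, 69.1]), np.float64(77.7)] 396
top [288.8 244.5] [ 0.472 -0.083  0.081] [array([472.2, -83.4]), array([48.7, 62.8]), np.float64(77.6)] 342
  tri [ 0.472 -0.084  0.073] 0.0008 [array([475.8, -87.4]), array([45.4, 62.7]), np.float64(78.5)] 174
```

View pics/scene4z.png

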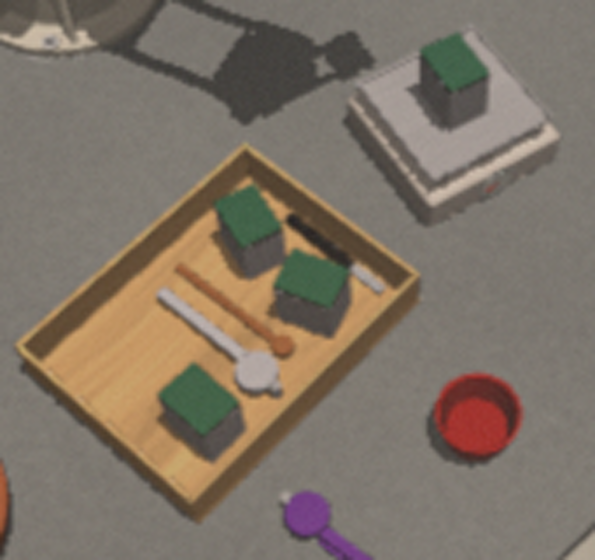

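View pics/top4.png

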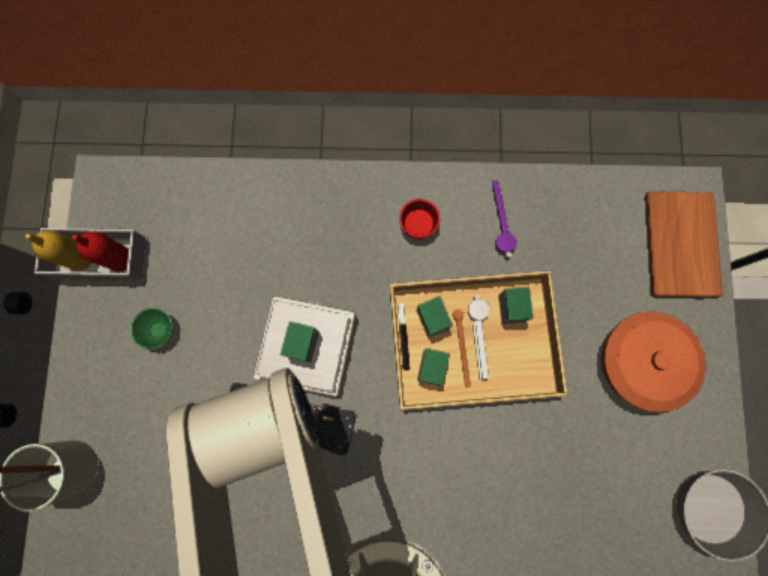

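```bash
python3 - <<'E'
from h import *
T=np.load("top4.npz");S=np.load("scene4.npz");t=(T["K"],T["R"],T["o"]);s=(S["K"],S["R"],S["o"])
print(on((198.1,227.3),.152,*t), tri((198.1,227.3),t,(140+455/3.5,110+62/3.5),s))
d=lambda n:np.abs(np.load(n+"0.npz")["im"].astype(int)-np.load(n+"4.npz")["im"]).max(2)
D=d("top"); print("ramekin",D[130:165,262:298].max(),"bowl",D[203:237,85:120].max(),"warmer",D[205:277,400:473].max())
print(arm.job_done())
E
```

```text
[0.51206273 0.1805477  0.152     ] (array([0.51342942, 0.18306744, 0.14408378]), np.float64(0.002605923715167368))
ramekin 18 bowl 14 warmer 14
the job is handed in; nothing more can be done
None
```

The heavy tin is standing upright in the middle of the scale's pan, and I handed the job in at about 17 s of the 67 s allowed.

- **Finding it:** I lifted two of the four tins. The first weighed about 1.4 N and went back in its place. The second, at (0.479, -0.272), weighed about 4.6 N, so I took it as the heavy one and left the other two untouched.
- **Placing it:** I lowered it slowly until the wrist force fell to about -0.3 N, then released it and backed away. At release the gripper was about 5 mm below where I expected first contact. I did not measure the pan's sink directly.
- **Last checks:** The tin is about 3 mm from the pan's centre and looks upright. The other three tins stand upright where they were, with the squeezer, spoon and peeler still in the crate. The ramekin, pinch bowl and warmer show no change in the top view.
- **Disagreement:** The two-view lid heights came out 3 to 16 mm lower than the text gives (mostly 8 to 10 mm), both in the crate and on the pan. I put this down to calibration and pixel error. The contact force during lowering agreed better with the text's heights.

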